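# Match the lids to the dowel canisters

### The job

Close both dowel canisters: put on each the lid that fits it, fully home and level. The two lids look alike, but each fits only one canister, so find out by trying. Leave both canisters standing upright where they are, and do not disturb the other things on the table.

Things in the scene. Friction and masses are not known exactly. Their poses are not given: they have to be found in the camera images.
- lid_1: one of two lids alike from outside, 120 g, knob up on the table: blue cap 76 mm wide, 19 mm thick, upright wooden knob (28 mm diameter, 45 mm tall) at its centre; 64 mm high overall. Origin: centre of its underside, z up. Below, a groove 14 mm deep between skirt and plug takes a canister's neck with 2 mm play all round: the narrower neck in one lid, the wider in the other. Which one this is is not told
- lid_2: the other lid, the same outside as lid_1 (76 mm wide, knob 28 mm diameter, 64 mm high overall, origin at the centre of its underside, z up), but its groove suits the other neck. On the wrong canister a lid does not go down: it stays on the neck's rim, 14 mm too high. On the right one it goes down freely until it rests on the rim
- canister_1: one of two cardboard canisters, 0.6 kg, standing loose: body 76 mm diameter, 90 mm high, blue band; on it a white open neck 16 mm high, 3 mm wall, 106 mm to the rim. Neck 55 mm outer diameter on one canister, 64 mm on the other; which is which is not told. Right lid fully home: its underside is 92 mm above the canister's underside. Origin: centre of its underside, z up
- canister_2: the other canister, the same but for the neck's diameter (body 76 mm diameter, 90 mm high, rim at 106 mm; the right lid's underside comes 92 mm above the canister's underside). Origin: centre of its underside, z up
- screwdriver: screwdriver with a red handle, 160 mm long, 26 mm thick, lying on the table beside the lids; origin at its middle, x towards the tip. It is a bystander: leave it alone.
- house: cardboard cube model, 80 mm cube on a 120 mm square base, 100 mm high overall; origin under its centre. It is a bystander: leave it alone.
- glue_gun: white and red hot-glue gun lying on its side, about 210 mm long and 40 mm high; origin under the middle of its barrel, x towards the nozzle. It is a bystander: leave it alone.
- tape_roll: yellow roll of tape lying flat, 90 mm in diameter, 24 mm high; origin under its centre. It is a bystander: leave it alone.
Mind the look-alikes: they are no part of the job. Leave any pink look-alike of the lid_1 alone. What is shaped like the lid_2 but pink is not meant.

How it is judged:
By the outcome, as a careful person would: the job done as asked, in the order asked, and still so for the second after the job is handed in, with the robot touching nothing.
It also fails if it takes over 72 s, if anything falls off the work surface, if the arm or the gripper's body presses on something with over 40 N, if the wrist force passes 120 N, or if a joint passes its speed limit or range.

### The arm

A 6-joint arm with a two-finger parallel gripper is mounted at the origin on the work surface. World frame = base frame: x ahead of the robot, y to its left, z up, the work surface at z = 0. Lengths are in m, angles in rad, forces in N, time in s.
With the tool pointing down it reaches from about 0.225 to 0.725 m from the base axis. Payload 3.1 kg.
Tool frame: the origin (TCP) lies midway between the tips of the shut fingers; the grasp point (between the pads) lies 19 mm behind it (ctrl.grip_depth is the distance from the TCP to the grasp point, in m); z points along the fingers, y is the line along which they close (so a half turn about z gives the same grasp; the last joint's range is limited). The gripper opens to 85 mm and grips with 20 to 120 N. Pads are 22 mm wide; open, the fingers measure 114 mm over their backs; the gripper's body (76 mm by 85 mm) begins 54 mm behind the grasp point. The pads swing forward as they close: fully open they stand 13 mm farther back than shut.
Start: joints at [-1.447, 0.048, 0.099, 1.622, 0, 1.443], TCP at [0.131, -0.508, 0.231] pointing down, gripper open.
Joint ranges: [-2.91, 2.91], [-0.99, 1.94], [-1.21, 1.42], [-2.12, 2.29], [-1.49, 1.47], [-3.14, 3.14]. Speed limits (rad/s): [2.79, 2.79, 3.14, 3.14, 3.14, 3.14].

### API

Orientations are given as a unit quaternion [x, y, z, w].
In Python, from workcell import ctrl gives the robot as it stands. The module is installed in compiled form; this text tells all that it offers.
- The arm moves only by the tool jog_arm, never from a script. Its argument "rows" is a list of rows, each a list of 2 entries, a list of its own where there are three numbers: the shift along the world's x, y, z in units of 500 mm (1.0 is 500 mm), then the turn about the world's z in units of 5 degrees (1.0 is 5 degrees). A call has 1 to 10 rows; each row shifts and turns the commanded pose from where the row before left it; what a row does not reach is not made up. A row lasts 1/10 s, in which the tool goes at most 50 mm and 8.59 degrees, less where a joint would pass 70% of its speed; a pose out of reach is approached as far as the arm can. A call with a number of a shift or a turn outside -1 to 1 is refused whole. A call with a gripper value outside its range is refused whole. "hand" is the opening, from 0 (shut) to 1 (fully open), set as the call begins (left out, the last holds). The fingers move at their own pace and stop on an object; the grip force is fixed at half the most. Time passes only in rows, so rows that do not move let the fingers close. It gives the time, the measured TCP pose, the force, the opening and the grip force at its end, in the units of the state.
- ctrl.read_state(): the state, without advancing time (a new reading comes with each control period).
- ctrl.snapshot(name): name is "scene" or "top" or "wrist"; returns (picture, depth): 420x560x3 uint8, red, green, blue; 420x560 float32, m along the optical axis (not along the pixel's ray), 0 where there is no reading.
- ctrl.calibration(name): a dict with "camera_matrix" (3x3 intrinsics, pixels), "R" (3x3) and "t" (3): a world point X has camera coordinates R X + t. Camera axes: x right, y down, z forward; pixel columns grow to the right and rows downward; lengths in m; the calibration is good to about 2 mm. A picture is of the moment at which its call begins: read the wrist's pose just before it. calibration takes no time and is no camera call; for the wrist camera it gives the pose at the moment of the call.
- ctrl.sign_off(): hands the job in; it is judged then, once.
Trained networks look in the newest picture that a camera, given by its name, has taken for a name from the list of things; names that differ only in an ending like _2 or _b are one class to them, and where a whole thing is asked for, a point or a joint stands for the part that bears it (a point fixed in the world has none). Each returns a list of dicts, best first, with "score" (0 to 1); they miss things now and then, are a little off and sometimes report something else, mostly with a low value. They report only what shows in the picture. A call takes as long as a camera call. They do not tell look-alikes from the thing itself.
- ctrl.spot_in(camera, label): "xyz" ([x, y, z] in m, in world coordinates, good to about 4 mm: the middle of the surface that is visible of it).
- ctrl.cut_out(camera, label): "region" (420x560 bool, what is visible of it).
- ctrl.place_of(camera, label): "xyz" ([x, y, z] in m, in world coordinates, good to about 4 mm: a listed point, or the origin of a listed thing).
The state is a dict: "t": time; "joints": joint angles; "qd": joint speeds; "joint_efforts": joint torques, N m; "tool_pos": TCP position; "tcp_rot": TCP orientation; "wrist_force": force on the tool from outside, world axes, zero at the start; "ft_torque": the same for the moment, N m; "finger_gap": opening from 0.0 (shut) to 1.0 (fully open); "gripper_force": force on a finger pad.
Only numpy, scipy, OpenCV 4.12 (cv2) and the standard library are available. Lean on these libraries where they do the work, as an engineer would, in place of code of your own. Each camera call takes 0.05 s, during which the arm holds its last target. There are 200 camera calls.

## Working session

There is one attempt and no reset: what is moved stays moved. The work goes in short steps, Python scripts to look and compute and a tool call to move; the robot and the scene stay as the last step left them, time stands still between calls to the robot, and variables do not carry over. Pictures are saved under pics/ and viewed, at most 10 in all, crops included, and the job is handed in when it is done.

Besides the shell and the picture viewer there is one more tool, called after ">>>" by a JSON object that holds its "name" and its "arguments", one argument or row to a line. jog_arm: Moves the arm, as the interface text tells. Shifts and turns lie within -1 to 1; 1 stands for 500 mm of shift or 5 degrees of turn. Its arguments: {"type":"object","properties":{"rows":{"type":"array"},"hand":{"type":"number"}},"required":["rows"]}

```bash
mkdir -p pics; python3 - <<'E'
from workcell import ctrl
import cv2,numpy as np
s=ctrl.read_state();print({k:np.round(v,3).tolist() for k,v in s.items()})
ims=[]
for c in ["scene","top"]:
    p,d=ctrl.snapshot(c);cv2.imwrite(f"pics/{c}0.png",p[:,:,::-1])
    for l in ["lid_1","canister_1","screwdriver","house","glue_gun","tape_roll"]:
        print(c,l,[(round(r["score"],2),np.round(r["xyz"],3).tolist()) for r in ctrl.place_of(c,l)])
E
```

```text
{'t': 0.0, 'joints': [-1.447, 0.049, 0.098, 1.622, -0.0, 1.443], 'qd': [-0.0, -0.002, -0.001, -0.002, -0.0, -0.001], 'joint_efforts': [-0.001, -33.878, 32.002, 0.02, -0.0, 0.0], 'tool_pos': [0.131, -0.508, 0.23], 'tcp_rot': [0.992, 0.126, -0.0, -0.001], 'wrist_force': [0.571, -0.177, -1.07], 'ft_torque': [0.041, 0.013, -0.032], 'gripper_force': 0.0, 'finger_gap': 1.0}
scene lid_1 [(0.95, [0.361, 0.105, -0.001]), (0.87, [0.443, -0.18, -0.002]), (0.8, [0.478, 0.087, -0.001]), (0.73, [0.321, -0.177, -0.002])]
scene canister_1 [(0.91, [0.643, -0.109, -0.004]), (0.58, [0.662, 0.118, 0.001]), (0.44, [0.58, -0.443, -0.003])]
scene screwdriver [(0.51, [0.402, -0.367, -0.001])]
scene house [(0.56, [0.522, 0.408, 0.0])]
scene glue_gun [(0.7, [0.582, -0.441, -0.0])]
scene tape_roll [(0.93, [0.379, 0.342, 0.003])]
top lid_1 [(0.91, [0.315, -0.178, 0.001]), (0.75, [0.355, 0.109, 0.0])]
top canister_1 [(0.78, [0.642, -0.11, -0.004]), (0.78, [0.658, 0.112, 0.0])]
top screwdriver [(0.72, [0.397, -0.369, 0.001])]
top house [(0.58, [0.525, 0.408, -0.002])]
top glue_gun [(0.82, [0.584, -0.446, 0.001])]
top tape_roll [(0.96, [0.38, 0.342, -0.002]), (0.68, [0.474, 0.085, 0.002])]
```

View pics/top0.png

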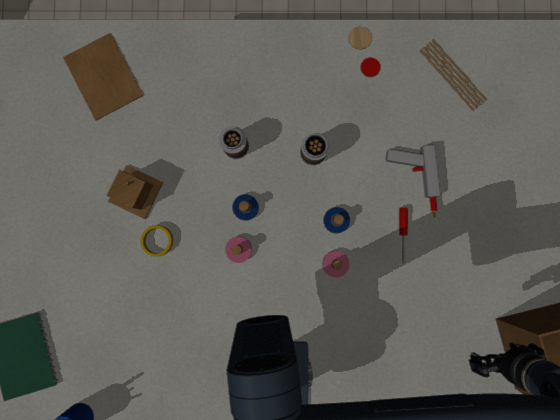

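View pics/scene0.png

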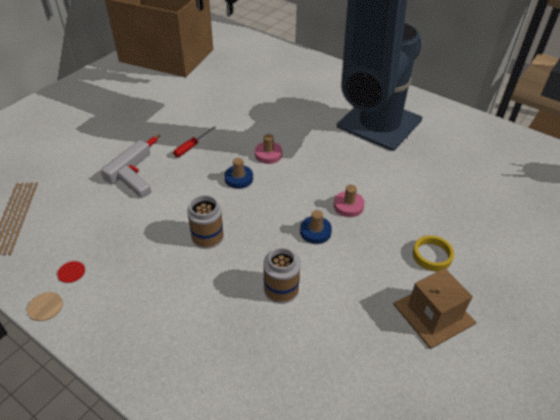

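The top view shows the blue lids at px (245,207) and (337,220), and the pink look-alikes at (238,249) and (336,264). The canisters are at (233,140) and (315,147). Next I refine the positions, and the neck widths, from depth.

```bash
cat > h.py <<'E'
from workcell import ctrl
import cv2,numpy as np
from scipy.optimize import least_squares
def cloud(c):
    K=ctrl.calibration(c); p,d=ctrl.snapshot(c)
    M,R,t=[np.array(K[k]) for k in("camera_matrix","R","t")]
    v,u=np.mgrid[:420,:560]; n=np.stack([(u-M[0,2])/M[0,0],(v-M[1,2])/M[1,1],np.ones(u.shape)],-1)
    X=(n*d[...,None]-t)@R; X[d<=0]=np.nan
    return p,X
def near(X,xy,r,z0,z1): return (np.hypot(X[...,0]-xy[0],X[...,1]-xy[1])<r)&(X[...,2]>z0)&(X[...,2]<z1)
def circ(P):
    c=P.mean(0);f=lambda q:np.hypot(*(P-q[:2]).T)-q[2]
    return least_squares(f,[*c,.03],loss="soft_l1",f_scale=.002).x
E
python3 - <<'E'
from h import *
for c in["scene","top"]:
    p,X=cloud(c); hsv=cv2.cvtColor(p,cv2.COLOR_RGB2HSV)
    for xy in[(.476,.086),(.443,-.18)]:
        m=near(X,xy,.06,.01,.027)&(cv2.inRange(hsv,(100,80,0),(130,255,255))>0)
        cc=cv2.minEnclosingCircle(X[m][:,:2].astype(np.float32)); k=near(X,xy,.045,.055,.075)
        print(c,"lid",m.sum(),np.round(cc[0],4),round(cc[1],4),np.median(X[m][:,2]).round(4),"knob",k.sum(),X[k].mean(0).round(4))
    for xy in[(.66,.115),(.643,-.11)]:
        m=near(X,xy,.06,.1,.115);P=X[m]
        if c=="top":
            h=cv2.convexHull(P[:,:2].astype(np.float32))[:,0]
        else: h=P[:,:2]
        e=cv2.minEnclosingCircle(P[:,:2].astype(np.float32))
        print(c,"can",m.sum(),circ(P[:,:2]).round(4),np.round(e[0],4),round(e[1],4),np.median(P[:,2]).round(4))
        m=near(X,xy,.06,.02,.085);print("  body",m.sum(),circ(X[m][:,:2]).round(4))
        m=near(X,xy,.06,.094,.104);print("  neck side",m.sum(),circ(X[m][:,:2]).round(4))
E
```

```text
scene lid 420 [0.4817 0.0887] 0.0386 0.0185 knob 109 [0.4824 0.0871 0.0623]
scene lid 318 [ 0.4473 -0.1775] 0.0389 0.0183 knob 85 [ 0.4469 -0.177   0.0622]
scene can 190 [0.6617 0.1167 0.0261] [0.6614 0.1172] 0.0291 0.1046
  body 663 [0.6608 0.1161 0.0377]
  neck side 167 [0.6623 0.1169 0.026 ]
scene can 188 [ 0.644  -0.1102  0.0306] [ 0.6431 -0.1102] 0.034 0.1046
  body 645 [ 0.6432 -0.1113  0.0377]
  neck side 189 [ 0.6442 -0.1102  0.0306]
top lid 395 [0.4785 0.0839] 0.0373 0.0185 knob 80 [0.4784 0.0847 0.0624]
top lid 399 [ 0.4423 -0.179 ] 0.0377 0.0185 knob 79 [ 0.4426 -0.1787  0.0632]
top can 75 [0.6595 0.1159 0.0259] [0.6595 0.1155] 0.0281 0.1044
  body 127 [0.6571 0.1147 0.0354]
  neck side 71 [0.6591 0.1157 0.0256]
top can 86 [ 0.6416 -0.1114  0.0304] [ 0.6419 -0.1114] 0.0322 0.1052
  body 117 [ 0.6412 -0.1114  0.0369]
  neck side 83 [ 0.6416 -0.1109  0.0294]
```

Depth separates the necks clearly: the +y canister has the narrow one (r≈26–29 mm) and the −y canister the wide one (r≈30–34 mm). I'll move above the −y blue lid and refine from near.

>>> {"name": "jog_arm", "arguments": {
  "rows": [
    [[0.06, 0.065, 0], 0.8],
    [[0.06, 0.065, 0], 0.8],
    [[0.06, 0.065, 0], 0.8],
    [[0.06, 0.065, 0], 0.8],
    [[0.06, 0.065, 0], 0.8],
    [[0.06, 0.065, 0], 0.8],
    [[0.06, 0.065, 0], 0.8],
    [[0.06, 0.065, 0], 0.8],
    [[0.06, 0.065, 0], 0.0],
    [[0.06, 0.065, 0], 0.0]
  ],
  "hand": 1
}}

```text
t: 1.8
tool_pos: [0.4319, -0.1819, 0.2316]
tcp_rot: [0.919, 0.394, 0.0, 0.0]
wrist_force: [1.0, 0.3, -0.8]
finger_gap: 1.004
gripper_force: 0.0
```

```bash
python3 - <<'E'
from h import *
s=ctrl.read_state();print(s["t"],np.round(s["tool_pos"],4),np.round(s["tcp_rot"],4),np.round(s["joints"],2))
p,X=cloud("wrist");cv2.imwrite("pics/w1.png",p[:,:,::-1]);hsv=cv2.cvtColor(p,cv2.COLOR_RGB2HSV)
xy=(.445,-.178)
m=near(X,xy,.06,.01,.027)&(cv2.inRange(hsv,(100,80,0),(130,255,255))>0);k=near(X,xy,.045,.055,.075)
print(m.sum(),cv2.minEnclosingCircle(X[m][:,:2].astype(np.float32)),np.nanmedian(X[m][:,2]),k.sum(),cv2.minEnclosingCircle(X[k][:,:2].astype(np.float32)))
E
```

```text
1.8 [ 0.4319 -0.1819  0.2316] [9.190e-01 3.942e-01 2.000e-04 5.000e-04] [-0.54 -0.1  -0.04  1.62 -0.    1.79]
2107 ((0.4429760277271271, -0.17810823023319244), 0.03762785717844963) 0.018357679965276666 525 ((0.4425572156906128, -0.17849421501159668), 0.014026635326445103)
```

View pics/w1.png

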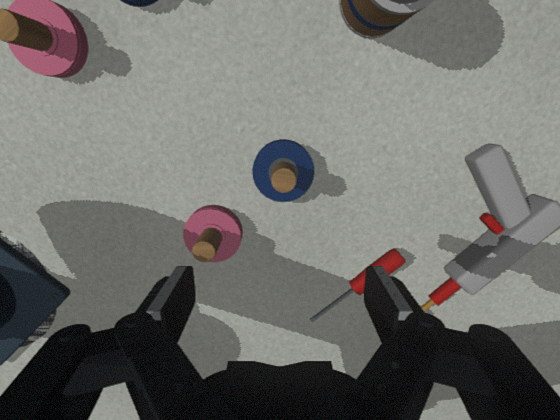

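The wrist view shows the blue lid at px (283,170), which gives a knob centre of (0.4427, −0.1783). I'll grasp it there.

>>> {"name": "jog_arm", "arguments": {
  "rows": [
    [[0.022, 0.007, -0.08], 0],
    [[0, 0, -0.09], 0],
    [[0, 0, -0.09], 0],
    [[0, 0, -0.08], 0],
    [[0, 0, -0.04], 0],
    [[0, 0, -0.03], 0],
    [[0, 0, 0], 0],
    [[0, 0, 0], 0]
  ]
}}

```text
t: 2.65
tool_pos: [0.4417, -0.1801, 0.0265]
tcp_rot: [0.919, 0.394, -0.0, -0.0]
wrist_force: [0.3, -0.5, 0.6]
finger_gap: 0.997
gripper_force: 0.0
```

>>> {"name": "jog_arm", "arguments": {
  "rows": [
    [[0, 0, 0], 0],
    [[0, 0, 0], 0],
    [[0, 0, 0], 0],
    [[0, 0, 0], 0],
    [[0, 0, 0], 0],
    [[0, 0, 0], 0],
    [[0, 0, 0], 0],
    [[0, 0, 0], 0]
  ],
  "hand": 0
}}

```text
t: 3.45
tool_pos: [0.4425, -0.1803, 0.0272]
tcp_rot: [0.919, 0.394, 0.001, 0.001]
wrist_force: [0.3, -0.3, 5.1]
finger_gap: 0.312
gripper_force: 59.2
```

>>> {"name": "jog_arm", "arguments": {
  "rows": [
    [[0, 0, 0.06], 0],
    [[0, 0, 0.09], 0],
    [[0, 0, 0.09], 0],
    [[0, 0, 0.09], 0],
    [[0.06, 0.02, 0.06], 0],
    [[0.06, 0.02, 0], 0],
    [[0.06, 0.02, 0], 0],
    [[0.06, 0.02, 0], 0],
    [[0, 0, 0], 0],
    [[0, 0, 0], 0]
  ]
}}

```text
t: 4.45
tool_pos: [0.5612, -0.1394, 0.2194]
tcp_rot: [0.919, 0.395, -0.002, -0.001]
wrist_force: [-0.6, -0.0, -0.5]
finger_gap: 0.317
gripper_force: 59.4
```

```bash
python3 - <<'E'
from h import *
s=ctrl.read_state();print(s["t"],np.round(s["tool_pos"],4),np.round(s["wrist_force"],2),s["finger_gap"])
p,X=cloud("wrist");cv2.imwrite("pics/w2.png",p[:,:,::-1])
xy=(.643,-.111)
for z0,z1 in[(.1,.112),(.094,.104),(.086,.0925),(.02,.085)]:
    m=near(X,xy,.05,z0,z1);P=X[m]
    if len(P)>9:print(z0,len(P),circ(P[:,:2]).round(4),cv2.minEnclosingCircle(P[:,:2].astype(np.float32)),np.median(P[:,2]).round(4))
for c in ["scene","top","wrist"]:
    if c!="wrist":p2,Y=cloud(c)
    else:p2,Y=p,X
    hsv=cv2.cvtColor(p2,cv2.COLOR_RGB2HSV);t=s["tool_pos"]
    m=near(Y,t[:2],.06,t[2]-.04,t[2]+.02)&(cv2.inRange(hsv,(100,80,0),(130,255,255))>0)
    print(c,m.sum(),cv2.minEnclosingCircle(Y[m][:,:2].astype(np.float32)) if m.sum() else 0,np.percentile(Y[m][:,2],[5,50,95]) if m.sum() else 0)
E
```

```text
4.45 [ 0.5612 -0.1394  0.2194] [-0.6  -0.01 -0.49] 0.31725227554553825
0.1 1059 [ 0.6418 -0.1107  0.0302] ((0.6419873833656311, -0.11102700233459473), 0.03214412182569504) 0.1052
0.094 350 [ 0.6417 -0.1105  0.0294] ((0.6413657665252686, -0.11062293499708176), 0.03173758462071419) 0.0995
0.086 5009 [ 0.6412 -0.1091  0.0241] ((0.6420819163322449, -0.11108589917421341), 0.03861645236611366) 0.09
scene 492 ((0.5658292174339294, -0.13631349802017212), 0.03800833597779274) [0.19802664 0.21080164 0.21380654]
top 0 0 0
wrist 6473 ((0.5631253719329834, -0.1376277506351471), 0.03765200451016426) [0.20283253 0.21030595 0.21135859]
```

View pics/w2.png

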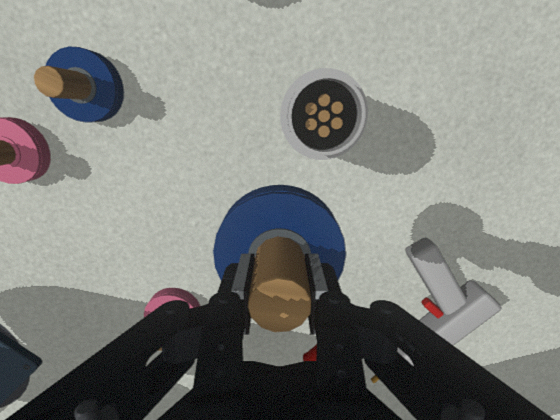

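The held lid sits at about (0.5631, −0.1376), and the canister rim, px (325,113), is at (0.6420, −0.1110), r=32 mm, so this is the wide neck. I'll align over it and come down to just above the rim.

>>> {"name": "jog_arm", "arguments": {
  "rows": [
    [[0.06, 0.02, 0], 0],
    [[0.06, 0.02, 0], 0],
    [[0.038, 0.013, -0.03], 0],
    [[0, 0, -0.07], 0],
    [[0, 0, -0.05], 0],
    [[0, 0, 0], 0],
    [[0, 0, 0], 0]
  ]
}}

```text
t: 5.3
tool_pos: [0.6398, -0.1138, 0.1465]
tcp_rot: [0.919, 0.394, -0.001, -0.0]
wrist_force: [-0.2, 0.0, 0.0]
finger_gap: 0.31
gripper_force: 59.5
```

```bash
python3 - <<'E'
from h import *
s=ctrl.read_state();t=s["tool_pos"];print(s["t"],np.round(t,4))
for c in ["wrist","scene"]:
    p,Y=cloud(c);hsv=cv2.cvtColor(p,cv2.COLOR_RGB2HSV)
    m=near(Y,t[:2],.06,t[2]-.012,t[2]+.0)&(cv2.inRange(hsv,(100,80,0),(130,255,255))>0)
    print(c,m.sum(),cv2.minEnclosingCircle(Y[m][:,:2].astype(np.float32)),np.median(Y[m][:,2]))
    b=near(Y,(.642,-.111),.05,.02,.085);print("body",b.sum(),circ(Y[b][:,:2]) if b.sum()>9 else 0)
E
```

```text
5.3 [ 0.6398 -0.1138  0.1465]
wrist 5908 ((0.6418343782424927, -0.11202192306518555), 0.03761555999517441) 0.13752017793155558
body 823 [ 0.64182581 -0.11100844  0.03805162]
scene 372 ((0.647182047367096, -0.10895512253046036), 0.03626060485839844) 0.13988264654335414
body 641 [ 0.64304531 -0.11143788  0.0378379 ]
```

>>> {"name": "jog_arm", "arguments": {
  "rows": [
    [[0, 0.002, -0.012], 0],
    [[0, 0, -0.01], 0],
    [[0, 0, -0.004], 0],
    [[0, 0, -0.004], 0],
    [[0, 0, 0], 0]
  ]
}}

```text
t: 5.9
tool_pos: [0.6408, -0.1124, 0.1333]
tcp_rot: [0.919, 0.394, 0.0, 0.0]
wrist_force: [-2.1, 1.0, 4.5]
finger_gap: 0.312
gripper_force: 60.3
```

Contact at rim height, so this lid is probably the wrong one for the wide neck. I'll take it to the other canister.

>>> {"name": "jog_arm", "arguments": {
  "rows": [
    [[0, 0, 0.03], 0],
    [[0, 0, 0.07], 0],
    [[0, 0, 0.075], 0],
    [[-0.02, 0.085, 0], 0],
    [[-0.02, 0.085, 0], 0],
    [[-0.02, 0.085, 0], 0],
    [[-0.02, 0.08, 0], 0],
    [[0, 0, 0], 0],
    [[0, 0, 0], 0]
  ]
}}

```text
t: 6.8
tool_pos: [0.6009, 0.0559, 0.2197]
tcp_rot: [0.919, 0.395, 0.0, 0.001]
wrist_force: [-0.1, -1.1, -1.5]
finger_gap: 0.317
gripper_force: 59.8
```

```bash
cat >> h.py <<'E'
def align(can):
    s=ctrl.read_state();t=np.array(s["tool_pos"]);print(s["t"],t.round(4))
    p,Y=cloud("wrist");hsv=cv2.cvtColor(p,cv2.COLOR_RGB2HSV)
    m=near(Y,t[:2],.06,t[2]-.014,t[2]+.0)&(cv2.inRange(hsv,(100,80,0),(130,255,255))>0)
    l=cv2.minEnclosingCircle(Y[m][:,:2].astype(np.float32));print("lid",l,np.median(Y[m][:,2]))
    for z0,z1 in((.1,.112),(.02,.085)):
        b=near(Y,can,.05,z0,z1)
        if b.sum()>30:
            q=circ(Y[b][:,:2]);e=cv2.minEnclosingCircle(Y[b][:,:2].astype(np.float32));print(z0,b.sum(),q.round(4),e,"d/0.5",((np.array(e[0])-l[0])/.5).round(4),((q[:2]-l[0])/.5).round(4))
    return p,Y,hsv
E
python3 - <<'E'
from h import *
align((.66,.116))
p,X=cloud("top")
m=near(X,(.642,-.111),.06,.1,.115);print("canR",circ(X[m][:,:2]).round(4))
E
```

```text
6.8 [0.6009 0.0559 0.2197]
lid ((0.6029411554336548, 0.05766957998275757), 0.037606317549943924) 0.2107354402443732
0.1 899 [0.6596 0.1165 0.0257] ((0.6595499515533447, 0.11650367826223373), 0.027602102607488632) d/0.5 [0.1132 0.1177] [0.1133 0.1177]
canR [ 0.6415 -0.1113  0.0303]
```

>>> {"name": "jog_arm", "arguments": {
  "rows": [
    [[0.05, 0.05, 0], 0],
    [[0.05, 0.05, 0], 0],
    [[0.013, 0.018, -0.03], 0],
    [[0, 0, -0.07], 0],
    [[0, 0, -0.05], 0],
    [[0, 0, 0], 0],
    [[0, 0, 0], 0]
  ]
}}

```text
t: 7.6
tool_pos: [0.6567, 0.1127, 0.143]
tcp_rot: [0.919, 0.393, -0.001, -0.0]
wrist_force: [0.1, 0.2, -0.2]
finger_gap: 0.313
gripper_force: 59.8
```

```bash
python3 - <<'E'
from h import *
align((.66,.116))
E
```

```text
7.6 [0.6567 0.1127 0.143 ]
lid ((0.6586955785751343, 0.11432396620512009), 0.0375993438065052) 0.13394279486945224
0.02 847 [0.6595 0.1165 0.038 ] ((0.6720390915870667, 0.12850408256053925), 0.03415999934077263) d/0.5 [0.0267 0.0284] [0.0017 0.0043]
```

>>> {"name": "jog_arm", "arguments": {
  "rows": [
    [[0.002, 0.004, 0], 0],
    [[0, 0, -0.012], 0],
    [[0, 0, -0.006], 0],
    [[0, 0, -0.004], 0],
    [[0, 0, -0.004], 0],
    [[0, 0, 0], 0]
  ]
}}

```text
t: 8.25
tool_pos: [0.6579, 0.1161, 0.1302]
tcp_rot: [0.919, 0.394, -0.0, -0.0]
wrist_force: [0.7, 0.5, -2.1]
finger_gap: 0.315
gripper_force: 59.8
```

>>> {"name": "jog_arm", "arguments": {
  "rows": [
    [[0, 0, -0.006], 0],
    [[0, 0, -0.004], 0],
    [[0, 0, -0.004], 0],
    [[0, 0, -0.004], 0],
    [[0, 0, 0], 0]
  ]
}}

```text
t: 8.75
tool_pos: [0.658, 0.116, 0.1213]
tcp_rot: [0.919, 0.394, -0.0, -0.0]
wrist_force: [0.3, 0.2, -1.4]
finger_gap: 0.31
gripper_force: 59.8
```

Going down freely, so this lid fits the narrow neck. About 2 mm remain before home.

>>> {"name": "jog_arm", "arguments": {
  "rows": [
    [[0, 0, -0.003], 0],
    [[0, 0, -0.003], 0],
    [[0, 0, 0], 0]
  ]
}}

```text
t: 9.05
tool_pos: [0.6585, 0.1161, 0.1193]
tcp_rot: [0.919, 0.394, 0.0, 0.0]
wrist_force: [-2.1, -0.2, 0.5]
finger_gap: 0.312
gripper_force: 60.2
```

>>> {"name": "jog_arm", "arguments": {
  "rows": [
    [[0, 0, -0.003], 0],
    [[0, 0, 0], 0]
  ]
}}

```text
t: 9.25
tool_pos: [0.6585, 0.1161, 0.1193]
tcp_rot: [0.919, 0.394, 0.001, 0.0]
wrist_force: [-2.0, -0.2, 5.4]
finger_gap: 0.311
gripper_force: 60.4
```

>>> {"name": "jog_arm", "arguments": {
  "rows": [
    [[0, 0, 0], 0],
    [[0, 0, 0], 0],
    [[0, 0, 0], 0],
    [[0, 0, 0], 0],
    [[0, 0, 0], 0],
    [[0, 0, 0], 0],
    [[0, 0, 0], 0]
  ],
  "hand": 1
}}

```text
t: 9.95
tool_pos: [0.6583, 0.1161, 0.1172]
tcp_rot: [0.919, 0.394, -0.0, -0.0]
wrist_force: [0.1, 0.2, -0.1]
finger_gap: 0.996
gripper_force: 0.0
```

>>> {"name": "jog_arm", "arguments": {
  "rows": [
    [[0, 0, 0.04], 0],
    [[0, 0, 0.08], 0],
    [[0, 0, 0.08], 0],
    [[-0.08, -0.04, 0], 0],
    [[-0.09, -0.04, 0], 0],
    [[-0.09, -0.04, 0], 0],
    [[-0.09, -0.03, 0], 0],
    [[-0.09, -0.03, 0], 0],
    [[0, 0, 0], 0],
    [[0, 0, 0], 0]
  ]
}}

```text
t: 10.95
tool_pos: [0.4377, 0.0259, 0.2176]
tcp_rot: [0.919, 0.394, 0.001, 0.0]
wrist_force: [0.4, -0.0, -0.3]
finger_gap: 0.996
gripper_force: 0.0
```

```bash
python3 - <<'E'
from h import *
s=ctrl.read_state();print(s["t"],np.round(s["tool_pos"],4))
p,X=cloud("wrist");hsv=cv2.cvtColor(p,cv2.COLOR_RGB2HSV)
cv2.imwrite("pics/w3.png",p[:,:,::-1])
B=cv2.inRange(hsv,(100,80,0),(130,255,255))>0
for n,xy,z in(("lidL",(.479,.086),0),("can",(.66,.116),.092)):
    m=near(X,xy,.06,z+.012,z+.027)&B;k=near(X,xy,.045,z+.055,z+.075)
    if m.sum():print(n,m.sum(),cv2.minEnclosingCircle(X[m][:,:2].astype(np.float32)),np.percentile(X[m][:,2],[10,50,90]),k.sum(),cv2.minEnclosingCircle(X[k][:,:2].astype(np.float32)) if k.sum() else 0)
p,X=cloud("scene");hsv=cv2.cvtColor(p,cv2.COLOR_RGB2HSV);B=cv2.inRange(hsv,(100,80,0),(130,255,255))>0
m=near(X,(.66,.116),.06,.1,.14)&B;print("scene can lid z",m.sum(),np.percentile(X[m][:,2],[10,50,90]))
E
```

```text
10.95 [0.4377 0.0259 0.2176]
lidL 2819 ((0.4782784879207611, 0.08594066649675369), 0.03751043230295181) [0.01738289 0.01835889 0.01935546] 649 ((0.478433221578598, 0.08589598536491394), 0.013909443281590939)
scene can lid z 614 [0.10566451 0.11065342 0.11271993]
```

The first lid is home: its top is at 0.111 m, as expected. Now I'll grasp the second blue lid at (0.4783, 0.0859).

>>> {"name": "jog_arm", "arguments": {
  "rows": [
    [[0.043, 0.062, 0], 0],
    [[0.04, 0.06, -0.04], 0],
    [[0, 0, -0.09], 0],
    [[0, 0, -0.09], 0],
    [[0, 0, -0.09], 0],
    [[0, 0, -0.04], 0],
    [[0, 0, -0.03], 0],
    [[0, 0, 0], 0],
    [[0, 0, 0], 0]
  ]
}}

```text
t: 11.95
tool_pos: [0.4808, 0.0875, 0.0274]
tcp_rot: [0.919, 0.394, -0.0, -0.0]
wrist_force: [0.4, 0.4, 0.4]
finger_gap: 1.003
gripper_force: 0.0
```

>>> {"name": "jog_arm", "arguments": {
  "rows": [
    [[0, 0, 0], 0],
    [[0, 0, 0], 0],
    [[0, 0, 0], 0],
    [[0, 0, 0], 0],
    [[0, 0, 0], 0],
    [[0, 0, 0], 0],
    [[0, 0, 0], 0],
    [[0, 0, 0], 0]
  ],
  "hand": 0
}}

```text
t: 12.75
tool_pos: [0.4806, 0.0871, 0.0283]
tcp_rot: [0.919, 0.394, 0.001, 0.0]
wrist_force: [-0.1, 0.6, 5.4]
finger_gap: 0.314
gripper_force: 59.2
```

>>> {"name": "jog_arm", "arguments": {
  "rows": [
    [[0, 0, 0.06], 0],
    [[0, 0, 0.09], 0],
    [[0, 0, 0.09], 0],
    [[0, 0, 0.09], 0],
    [[0.03, -0.08, 0.06], 0],
    [[0.04, -0.085, 0], 0],
    [[0.04, -0.085, 0], 0],
    [[0.04, -0.085, 0], 0],
    [[0.04, -0.08, 0], 0],
    [[0, 0, 0], 0]
  ]
}}

```text
t: 13.75
tool_pos: [0.5749, -0.1239, 0.2174]
tcp_rot: [0.92, 0.391, -0.002, -0.0]
wrist_force: [0.3, 0.5, -1.6]
finger_gap: 0.314
gripper_force: 59.5
```

```bash
python3 - <<'E'
from h import *
align((.642,-.111))
E
```

```text
13.75 [ 0.5749 -0.1239  0.2174]
lid ((0.574099600315094, -0.12513531744480133), 0.03767838701605797) 0.20730174166650875
0.1 1016 [ 0.6419 -0.1105  0.0302] ((0.6421129703521729, -0.11097496002912521), 0.03212500736117363) d/0.5 [0.136  0.0283] [0.1356 0.0292]
0.02 37 [ 0.6423 -0.1117  0.0387] ((0.6350176334381104, -0.07774250209331512), 0.017236482352018356) d/0.5 [0.1218 0.0948] [0.1364 0.027 ]
```

>>> {"name": "jog_arm", "arguments": {
  "rows": [
    [[0.06, 0.014, 0], 0],
    [[0.06, 0.014, 0], 0],
    [[0.016, 0, -0.03], 0],
    [[0, 0, -0.07], 0],
    [[0, 0, -0.042], 0],
    [[0, 0, 0], 0],
    [[0, 0, 0], 0],
    [[0, 0, 0], 0]
  ]
}}

```text
t: 14.6
tool_pos: [0.6427, -0.1046, 0.152]
tcp_rot: [0.919, 0.394, 0.001, 0.001]
wrist_force: [0.5, -0.2, -0.2]
finger_gap: 0.313
gripper_force: 59.7
```

```bash
python3 - <<'E'
from h import *
align((.642,-.111))
E
```

```text
14.6 [ 0.6427 -0.1046  0.152 ]
lid ((0.6419740915298462, -0.10557960718870163), 0.03756701201200485) 0.14195582790113875
0.02 958 [ 0.642  -0.1109  0.0379] ((0.6507914066314697, -0.09969773888587952), 0.03547224774956703) d/0.5 [0.0176 0.0118] [-0.     -0.0107]
```

>>> {"name": "jog_arm", "arguments": {
  "rows": [
    [[0, -0.01, 0], 0],
    [[0, 0, -0.02], 0],
    [[0, 0, 0], 0],
    [[0, 0, 0], 0]
  ]
}}

```text
t: 15.05
tool_pos: [0.6416, -0.1098, 0.1392]
tcp_rot: [0.919, 0.394, -0.001, -0.001]
wrist_force: [-0.3, -0.6, -1.6]
finger_gap: 0.312
gripper_force: 59.7
```

```bash
python3 - <<'E'
from h import *
align((.642,-.111))
E
```

```text
15.05 [ 0.6416 -0.1098  0.1392]
lid ((0.6409320831298828, -0.11081171035766602), 0.03755053132772446) 0.1291197748123721
0.1 67 [ 0.6404 -0.1117  0.0379] ((0.655753493309021, -0.09716114401817322), 0.03152289241552353) d/0.5 [0.0296 0.0273] [-0.001  -0.0019]
0.02 1025 [ 0.6419 -0.111   0.038 ] ((0.6518705487251282, -0.09977443516254425), 0.035164326429367065) d/0.5 [0.0219 0.0221] [ 0.0019 -0.0003]
```

Offset is about 1 mm in x. Correct it and go down gently: rim contact would come at TCP 0.1345, home at about 0.1205.

>>> {"name": "jog_arm", "arguments": {
  "rows": [
    [[0.002, 0, -0.006], 0],
    [[0, 0, -0.006], 0],
    [[0, 0, -0.004], 0],
    [[0, 0, -0.004], 0],
    [[0, 0, 0], 0]
  ]
}}

```text
t: 15.6
tool_pos: [0.6428, -0.1096, 0.1294]
tcp_rot: [0.919, 0.394, -0.0, -0.0]
wrist_force: [-0.2, 0.3, -1.2]
finger_gap: 0.31
gripper_force: 59.7
```

It is past the rim without force. On down to home.

>>> {"name": "jog_arm", "arguments": {
  "rows": [
    [[0, 0, -0.006], 0],
    [[0, 0, -0.004], 0],
    [[0, 0, -0.004], 0],
    [[0, 0, -0.003], 0],
    [[0, 0, 0], 0]
  ]
}}

```text
t: 16.1
tool_pos: [0.643, -0.1097, 0.1211]
tcp_rot: [0.919, 0.394, -0.0, -0.0]
wrist_force: [-0.3, 0.0, -1.4]
finger_gap: 0.313
gripper_force: 59.7
```

>>> {"name": "jog_arm", "arguments": {
  "rows": [
    [[0, 0, -0.003], 0],
    [[0, 0, -0.003], 0],
    [[0, 0, 0], 0]
  ]
}}

```text
t: 16.4
tool_pos: [0.6434, -0.1098, 0.1204]
tcp_rot: [0.919, 0.394, 0.001, 0.001]
wrist_force: [-1.2, -0.4, 5.4]
finger_gap: 0.312
gripper_force: 60.2
```

Home contact at the expected height. Release, retreat and check.

>>> {"name": "jog_arm", "arguments": {
  "rows": [
    [[0, 0, 0], 0],
    [[0, 0, 0], 0],
    [[0, 0, 0], 0],
    [[0, 0, 0], 0],
    [[0, 0, 0], 0],
    [[0, 0, 0], 0],
    [[0, 0, 0], 0]
  ],
  "hand": 1
}}

```text
t: 17.1
tool_pos: [0.6432, -0.1097, 0.1185]
tcp_rot: [0.919, 0.394, -0.0, -0.0]
wrist_force: [-0.1, 0.0, 0.6]
finger_gap: 1.0
gripper_force: 0.0
```

>>> {"name": "jog_arm", "arguments": {
  "rows": [
    [[0, 0, 0.04], 0],
    [[0, 0, 0.08], 0],
    [[0, 0, 0.09], 0],
    [[-0.09, 0, 0.02], 0],
    [[-0.09, 0, 0.02], 0],
    [[-0.09, 0, 0], 0],
    [[-0.09, 0, 0], 0],
    [[0, 0, 0], 0],
    [[0, 0, 0], 0]
  ]
}}

```text
t: 18.0
tool_pos: [0.4625, -0.1097, 0.2439]
tcp_rot: [0.919, 0.394, 0.001, 0.0]
wrist_force: [0.7, -0.4, -0.7]
finger_gap: 0.998
gripper_force: 0.0
```

```bash
python3 - <<'E'
from h import *
for c in("scene","wrist","top"):
    p,X=cloud(c);hsv=cv2.cvtColor(p,cv2.COLOR_RGB2HSV);B=cv2.inRange(hsv,(100,80,0),(130,255,255))>0
    if c=="scene":cv2.imwrite("pics/s9.png",p[:,:,::-1])
    for xy in((.66,.116),(.642,-.111)):
        m=near(X,xy,.06,.107,.14)&B;b=near(X,xy,.06,.02,.085);P=X[m]
        if len(P)<20: continue
        A=np.c_[P[:,:2]-xy,np.ones(len(P))];print(c,len(P),P[:,:2].mean(0).round(4),np.median(P[:,2]).round(4),"slope",np.linalg.lstsq(A,P[:,2],rcond=None)[0][:2].round(3),"body",circ(X[b][:,:2]).round(4) if b.sum()>20 else 0)
E
```

```text
scene 537 [0.6696 0.1227] 0.1108 slope [-0.    -0.001] body [0.6608 0.1163 0.0377]
scene 409 [ 0.6508 -0.1034] 0.111 slope [ 0.001 -0.01 ] body [ 0.6434 -0.1111  0.0375]
wrist 4327 [ 0.6367 -0.1069] 0.1103 slope [ 0.002 -0.001] body [ 0.642  -0.1109  0.0379]
top 368 [0.6576 0.1143] 0.1103 slope [ 0.004 -0.006] body [0.6598 0.1159 0.0379]
top 356 [ 0.6418 -0.109 ] 0.1105 slope [-0.001  0.002] body [ 0.642  -0.1113  0.0377]
```

View pics/s9.png

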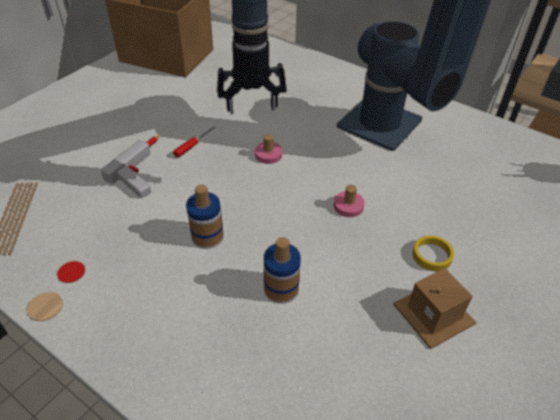

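Both canisters, at px (205,215) and (282,270), are closed. The lid tops are level at 0.111 m, the canisters have not moved, and everything else is untouched.

```bash
python3 -c "
from workcell import ctrl
print(ctrl.sign_off())"
```

```text
the job is handed in; nothing more can be done
None
```

Both canisters are closed with the lids that fit, fully home and level, with the canisters where they stood and nothing else disturbed; the job was handed in at about 18 s.

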